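# Gauge the stripper gap of the bench punch

### The arm

A 7-joint arm with a two-finger parallel gripper is mounted at the origin on the work surface. World frame = base frame: x ahead of the robot, y to its left, z up, the work surface at z = 0. Lengths are in m, angles in rad, forces in N, time in s.
With the tool pointing down it reaches from about 0.4 to 0.875 m from the base axis. Payload 6.5 kg.
Tool frame: the origin (TCP) lies midway between the tips of the shut fingers; the grasp point (between the pads) lies 19 mm behind it (robot.grip_depth is the distance from the TCP to the grasp point, in m); z points along the fingers, y is the direction in which the jaws open and shut (so a half turn about z gives the same grasp; the last joint's range is limited). The gripper opens to 85 mm and grips with 20 to 120 N. Pads are 22 mm wide; open, the fingers measure 114 mm over their backs; the gripper's body (76 mm by 85 mm) begins 54 mm behind the grasp point. The pads swing forward as they close: fully open they stand 13 mm farther back than shut.
Start: joints at [-1.362, 0.536, -0.004, 1.538, 0.003, 1.067, -0.071], TCP at [0.176, 0.626, 0.2] pointing down, gripper open.
Joint ranges: [-2.7, 2.7], [-0.37, 2.16], [-1.27, 1.26], [0.24, 2.4], [-1.31, 4.45], [0.19, 1.91], [-2.76, 2.76]. Speed limits (rad/s): [2.39, 2.39, 3.14, 3.14, 3.14, 3.14, 3.14].

### API

Orientations are given as [roll, pitch, yaw] about the fixed x, y, z axes, in that order (R = Rz(yaw) Ry(pitch) Rx(roll)).
In Python, from workcell import telemetry, eyes, robot gives the robot as it stands.
- The arm moves only by the tool arm_command, never from a script. Its argument "rows" is a list of rows, each an object with "delta_rot": the turn, a rotation vector about the tool's x, y, z in degrees, a list of three; "dp": the shift along the tool's x, y, z in mm, a list of three; "grip": the finger opening in mm, from 0 to 85.4. In form: [{"delta_rot": [ax, ay, az], "dp": [dx, dy, dz], "grip": grip}, ...]. A call has exactly 8 rows; each row shifts and turns the commanded pose from where the row before left it, along the tool's axes as they then stand; what a row does not reach is not made up. A row lasts 1/8 s, in which the tool goes at most 62.5 mm and 10.7 degrees, less where a joint would pass 70% of its speed; a pose out of reach is approached as far as the arm can. A call with a gripper value outside its range is refused whole. The fingers move at their own pace and stop on an object; the grip force is fixed at half the most. Time passes only in rows, so rows that do not move let the fingers close, or fill a call up. It gives the time, the measured TCP pose, the force and the opening at its end, in the units of the state.
- telemetry.get_state(): the state, without advancing time (a new reading comes with each control period).
- eyes.get_image(name): name is "side" or "top" or "wrist"; returns the picture (480x640x3 uint8, red, green, blue); there is no depth.
- eyes.calibration(name): a dict with "mtx" (3x3 intrinsics, pixels), "dist_coeffs" ([k1, k2, p1, p2, k3] as OpenCV has them; the pictures are not rectified), "eye" and "attitude" of the camera in the world. Camera axes: x right, y down, z forward; pixel columns grow to the right and rows downward; lengths in m; the calibration is good to about 2 mm. A picture is of the moment at which its call begins: read the wrist's pose just before it. calibration takes no time and is no camera call; for the wrist camera it gives the pose at the moment of the call.
- robot.job_done(): hands the job in, once; it reports no verdict.
The state is a dict: "time": time; "q": joint angles; "joint_velocities": joint speeds; "joint_efforts": joint torques, N m; "tcp_pos": TCP position; "eef_rot": TCP orientation; "ft_force": force on the tool from outside, world axes, zero at the start; "moment": the same for the moment, N m; "width": opening from 0.0 (shut) to 1.0 (fully open).
Only numpy, scipy, OpenCV 4.12 (cv2) and the standard library are available. Lean on these libraries where they do the work, as an engineer would, in place of code of your own. Each camera call takes 0.05 s, during which the arm holds its last target.

### The job

Measure the gap under the stripper plate of the green bench punch with the taper gauge: pick the gauge up by its blue handle, lay the blade flat on the steel bed with its thin end towards the machine, and slide it straight in under the middle of the stripper plate until it drags snugly between plate and bed, without forcing it. Finish while still holding the gauge in there by the handle, flat and still, so that the gap can be read off the blade. Leave the yellow carton, the bottle and the tape roll where they are.

Things in the scene. Friction and masses are not known exactly. Their poses are not given: they have to be found in the camera images.
- punch: the green bench lever punch, bolted down, base 240 x 130 mm. Origin on the desk, below the middle of the stripper plate's front edge; x points level into the machine (away from its open front), y across, z up. Base x -22 to 218 mm. Head and ram hang over x above 24 mm, 93 to 315 mm up; lever parked up and back, its ball 339 mm up. Nothing stands before the front.
- mouth (a point): middle of the gap's mouth, on the flat steel bed straight below the stripper plate's front edge, 56 mm above the desk; axes as the punch's. The bed is 124 mm across, x from -25 to 110 mm: a free 25 mm ledge before the plate. With the blade resting lightly on the bed it slides in freely; the drag comes when it meets the plate: 5 to 12 N of resistance is snug, more is forcing.
- stripper: dark stripper plate above the bed, 90 (x) x 104 (y) x 12 mm, on four 6 mm studs at x 12 and 78, y -44 and +44 mm, pressed down on its stops by springs (about 3.5 N, then 12 N per mm of lift). Origin: middle of its underside's front edge, axes as the punch's. At rest the gap is 3.0 to 5.2 mm, set anew each time and finer than its noisy pose tells: feel for the gauge's depth.
- gauge: the loose taper gauge, lying flat on the desk, 0.08 to 0.15 kg. Origin at the underside of the handle's middle; x points along the blade to its thin end, z up. Underside flat and common to handle and blade. Blue handle 80 (x) x 20 (y) x 26 (z) mm; from its front end (x = 40 mm) a steel blade 90 mm long, 14 mm wide, whose thickness falls evenly from 7.5 mm at the handle to 1.5 mm at the tip.
- gauge_grip (a point): centre of the gauge's blue handle, 13 mm above its underside: the place to grip, across its 20 mm width. Axes as the gauge's.
- gauge_tip (a point): the middle of the gauge blade's thin end, at its underside: 130 mm along x from the handle's centre and 13 mm below it.
- carton_center (a point): centre of the loose yellow carton, 110 x 70 x 32 mm, lying flat; leave it alone
- bottle_center (a point): centre of the green bottle with a tall pink cap, 50 mm diameter, 168 mm high, standing; leave it alone
- tape_center (a point): centre of the roll of tape lying flat, 92 mm diameter, 24 mm high; leave it alone
Not all that is in view belongs to the job. Several things look just like the gauge: the one meant starts nearest to the robot's base.

How it is judged:
By the outcome, as a careful person would: the job done as asked, in the order asked, and still so for the second after the job is handed in, while the arm keeps its last pose, push and grip.
It also fails if it takes over 48 s, if anything falls off the work surface, if the arm or the gripper's body presses on something with over 40 N, if the wrist force passes 120 N, or if a joint passes its speed limit or range.

## Working session

There is one attempt and no reset: what is moved stays moved. The work goes in short steps, Python scripts to look and compute and a tool call to move; the robot and the scene stay as the last step left them, time stands still between calls to the robot, and variables do not carry over. Pictures are saved under pics/ and viewed, and the job is handed in when it is done.

Besides the shell and the picture viewer there is one more tool, called after ">>>" as a command line: name --argument value ..., lists and objects as JSON in quotes. arm_command: Moves the arm, as the interface text tells. Its arguments: {"type":"object","properties":{"rows":{"type":"array"}},"required":["rows"]}

```bash
mkdir -p pics; ls
python3 - <<'E'
from workcell import telemetry, eyes, robot
import cv2
for n in ("side","top","wrist"):
    c=eyes.calibration(n); print(n,c)
    cv2.imwrite(f"pics/{n}0.png",cv2.cvtColor(eyes.get_image(n),cv2.COLOR_RGB2BGR))
print(telemetry.get_state()); print(robot.grip_depth)
E
```

```text
pics
side {'mtx': array([[480.0060721 ,   0.        , 321.00937014],
       [  0.        , 480.0060721 , 248.77214533],
       [  0.        ,   0.        ,   1.        ]]), 'dist_coeffs': array([-0.1174791,  0.       ,  0.       ,  0.       ,  0.       ]), 'eye': array([ 0.57883678, -0.36707183,  0.68425227]), 'attitude': array([-2.41484315, -0.01943932, -0.01399663])}
top {'mtx': array([[436.63715007,   0.        , 313.00158458],
       [  0.        , 436.63715007, 238.18774176],
       [  0.        ,   0.        ,   1.        ]]), 'dist_coeffs': array([-0.06518472,  0.        ,  0.        ,  0.        ,  0.        ]), 'eye': array([0.4858098 , 0.16147513, 0.74428662]), 'attitude': array([-2.98049997, -0.03487879, -1.55092425])}
wrist {'mtx': array([[369.5955837 ,   0.        , 313.16570671],
       [  0.        , 369.5955837 , 240.74591762],
       [  0.        ,   0.        ,   1.        ]]), 'dist_coeffs': array([-0.01037117,  0.        ,  0.        ,  0.        ,  0.        ]), 'eye': array([0.11362925, 0.64268064, 0.37220428]), 'attitude': array([2.87965870e+00, 1.96988656e-04, 1.29630065e+00])}
{'time': 0.15, 'q': array([-1.3621831 ,  0.53702711, -0.00444649,  1.53865339,  0.00261107,
        1.06732964, -0.07119392]), 'joint_velocities': array([-8.00002294e-04, -4.70346188e-03,  1.77192618e-03, -2.12943071e-03,
        1.09449546e-03,  3.77947208e-04, -7.13614246e-05]), 'joint_efforts': array([ 9.21047940e-04, -5.83788693e+01,  1.04926653e+00, -2.59347939e+01,
        1.24440188e-02,  6.47437453e-03,  9.43855127e-06]), 'tcp_pos': array([0.17625077, 0.62507703, 0.19958884]), 'eef_rot': array([-3.14018527e+00,  1.10940615e-04,  2.86686913e+00]), 'ft_force': array([-0.29603985,  0.28714414, -0.2756963 ]), 'moment': array([ 0.03049869, -0.01145748, -0.01464989]), 'width': 1.000955526384901}
0.0187
```

View pics/side0.png

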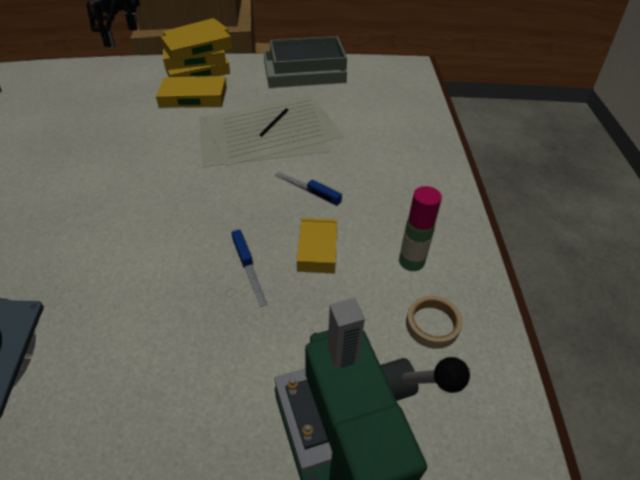

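View pics/top0.png

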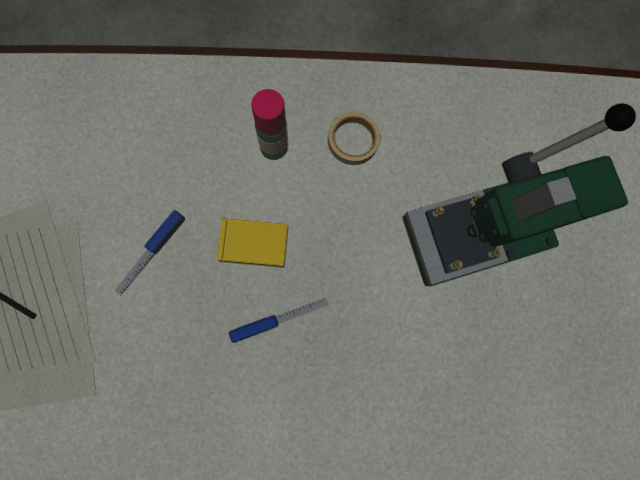

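View pics/wrist0.png

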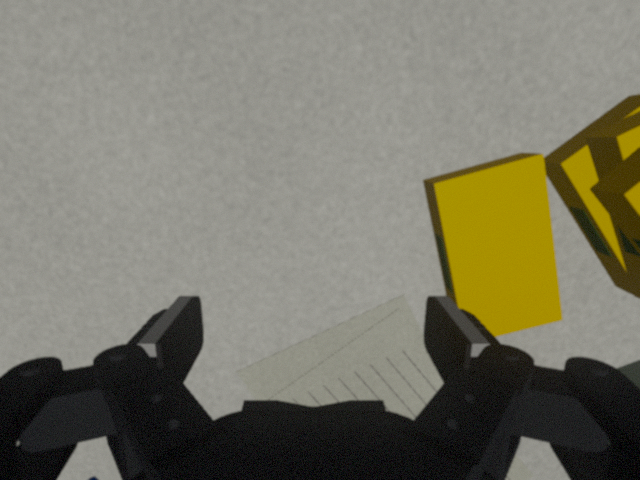

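Two gauge candidates are in the top view: A is the handle at about (253,329) with its tip at (327,300). B is the handle at about (165,231) with its tip at (119,292). Image-down is towards the base (−x), so A is nearer; I'll check this with numbers and an enlarged crop.

```bash
cat > h.py <<'E'
import numpy as np, cv2
from scipy.spatial.transform import Rotation as R
def ray(c,px):
    u=cv2.undistortPoints(np.array(px,float).reshape(-1,1,2),c['mtx'],c['dist_coeffs']).reshape(-1,2)
    d=np.c_[u,np.ones(len(u))]@R.from_euler('xyz',c['attitude']).as_matrix().T
    return np.array(c['eye']),d
def plane(c,px,z):
    e,d=ray(c,px); return e+d*((z-e[2])/d[:,2])[:,None]
def tri(c1,p1,c2,p2):
    e1,d1=ray(c1,[p1]);e2,d2=ray(c2,[p2]);A=np.c_[d1[0],-d2[0]];s=np.linalg.lstsq(A,e2-e1,rcond=None)[0]
    a=e1+s[0]*d1[0];b=e2+s[1]*d2[0];return (a+b)/2,np.linalg.norm(a-b)
def proj(c,P):
    M=R.from_euler('xyz',c['attitude']).as_matrix().T
    return cv2.projectPoints(np.array(P,float).reshape(-1,1,3),cv2.Rodrigues(M)[0],-M@np.array(c['eye']),c['mtx'],c['dist_coeffs'])[0].reshape(-1,2)
def blue(im):
    h=cv2.cvtColor(im,cv2.COLOR_RGB2HSV);return cv2.inRange(h,(105,120,50),(130,255,255))
E
python3 - <<'E'
from h import *
from workcell import eyes
for n in("top","side"):
    im=cv2.cvtColor(cv2.imread(f"pics/{n}0.png"),cv2.COLOR_BGR2RGB);c=eyes.calibration(n)
    for k in cv2.findContours(blue(im),0,2)[0]:
        if cv2.contourArea(k)<80: continue
        r=cv2.minAreaRect(k);p=plane(c,[r[0]],.02)[0];print(n,r,p,np.hypot(*p[:2]), plane(c,cv2.boxPoints(r),.026)[:,:2].round(4).tolist())
t=cv2.imread("pics/top0.png");s=cv2.imread("pics/side0.png")
z=lambda i,x,y,w,h,f:cv2.resize(i[y:y+h,x:x+w],None,fx=f,fy=f,interpolation=cv2.INTER_CUBIC)
cv2.imwrite("pics/gA.png",z(t,215,280,130,80,6))
cv2.imwrite("pics/pT.png",z(t,395,170,160,130,5))
cv2.imwrite("pics/pS.png",z(s,225,220,160,150,4)[:600])
cv2.imwrite("pics/pS2.png",z(s,265,340,120,140,4))
E
```

```text
top ((252.83563232421875, 328.5616455078125), (11.470032691955566, 48.92319869995117), 69.44395446777344) [0.45275102 0.23342386 0.02      ] 0.5093821607298568 [[0.447, 0.2727], [0.476, 0.1999], [0.459, 0.1929], [0.4302, 0.2655]]
top ((162.88414001464844, 230.98135375976562), (10.668499946594238, 47.22320556640625), 40.10091018676758) [0.60987249 0.39088889 0.02      ] 0.7243884119913931 [[0.5835, 0.4193], [0.6459, 0.3731], [0.6345, 0.3585], [0.5724, 0.4048]]
side ((240.91378784179688, 245.0345001220703), (31.196815490722656, 9.47046184539795), 68.19859313964844) [0.4508796 0.2322014 0.02     ] 0.5071586545238427 [[0.4295, 0.2592], [0.4453, 0.2684], [0.4734, 0.1959], [0.4583, 0.1876]]
side ((324.0000305175781, 189.00001525878906), (33.98823165893555, 6.260990142822266), 26.56505012512207) [0.60859811 0.39032122 0.02      ] 0.7230092089941873 [[0.5739, 0.3984], [0.5797, 0.4165], [0.6421, 0.3689], [0.6357, 0.3519]]
```

View pics/gA.png

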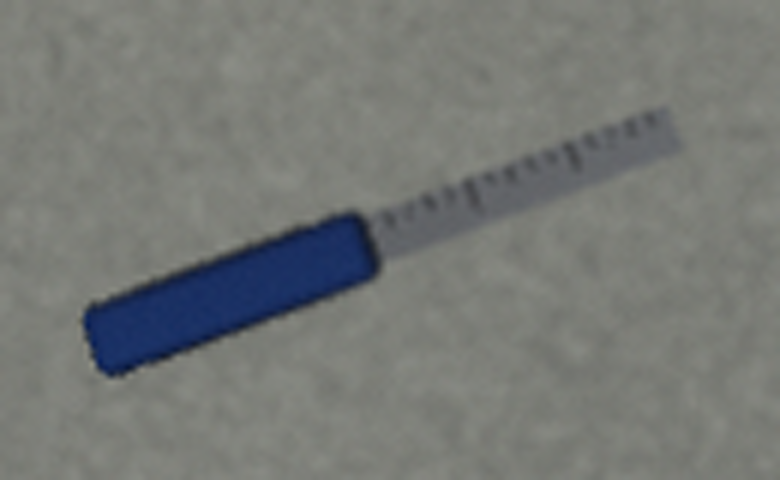

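View pics/pT.png

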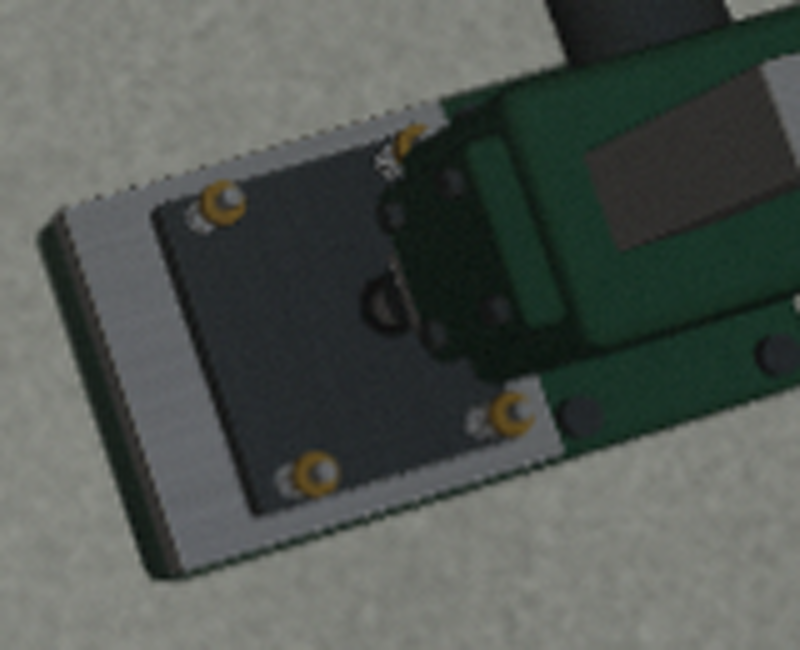

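View pics/pS.png

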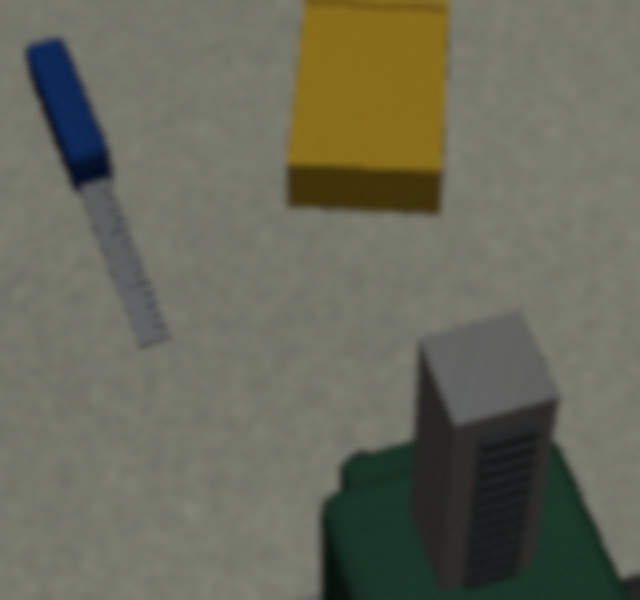

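View pics/pS2.png

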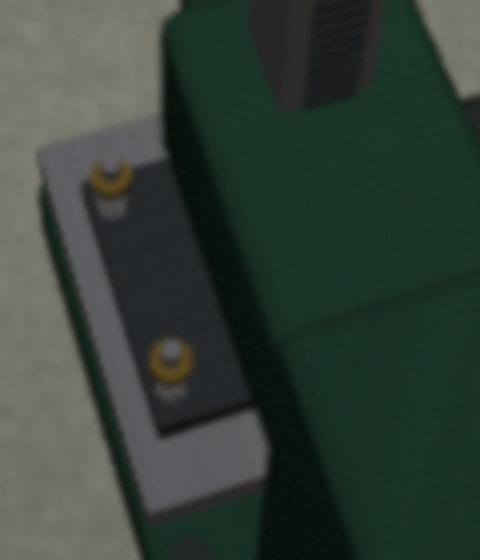

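Crop confirms A as a taper gauge lying flat: handle spans about (229–278, 315–343), thin end at about (327,302). It is 0.51 m from the base against 0.72 m for B, so A is the one. The punch crops show the silver bed and the dark stripper plate clearly, so next I measure their corners.

Run:
```python
from h import *
from workcell import eyes
T=eyes.calibration("top");S=eyes.calibration("side")
f=lambda p,o,k:(np.array(p)+.5)/k-.5+np.array(o)
t=lambda *p:f(p,(395,170),5); s=lambda *p:f(p,(265,340),4)
def an(v): return np.degrees(np.arctan2(v[1],v[0]))
bt=plane(T,[t(65,208),t(185,573),t(562,455),t(440,100)],.056);print("top bed",bt[:,:2].round(4).tolist())
bs=plane(S,[s(40,155),s(152,517)],.056);print("side bed",bs[:,:2].round(4).tolist())
pt=plane(T,[t(155,210),t(255,517)],.072);print("plate top",pt[:,:2].round(4).tolist())
ps=plane(S,[s(85,183),s(160,435)],.072);print("plate side",ps[:,:2].round(4).tolist())
for n,b in(("bt",bt),("bs",bs),("pt",pt),("ps",ps)):
    d=b[1]-b[0];print(n,"len",np.linalg.norm(d[:2]),"mid",b[:2].mean(0)[:2],"edge ang",an(d),"axis",an(d)-90, an(d)+90)
print("sides",an(bt[2]-bt[1]),an(bt[3]-bt[0]),np.linalg.norm((bt[2]-bt[1])[:2]))
print(tri(T,t(65,208),S,s(40,155)),tri(T,t(185,573),S,s(152,517)))
tipT=(np.array([675,128])+.5)/6-.5+[215,280];tipS=(np.array([152,340])+.5)/4-.5+[225,220]
print("tip",plane(T,[tipT],.001),plane(S,[tipS],.001))
```

```text
top bed [[0.6467, -0.0139], [0.5287, -0.051], [0.5692, -0.1777], [0.6876, -0.1419]]
side bed [[0.5295, -0.0552], [0.5703, -0.1818]]
plate top [[0.6432, -0.039], [0.5456, -0.0688]]
plate side [[0.5466, -0.0737], [0.5729, -0.1608]]
bt len 0.12376323083943232 mid [ 0.58771364 -0.03244346] edge ang -162.54974508726542 axis -252.54974508726542 -72.54974508726542
bs len 0.13302602136172118 mid [ 0.54991528 -0.11854205] edge ang -72.113177607304 axis -162.113177607304 17.886822392696004
pt len 0.10206849436405872 mid [ 0.59441183 -0.05391424] edge ang -163.01435358144948 axis -253.01435358144948 -73.01435358144948
ps len 0.09097475240405282 mid [ 0.55976825 -0.11724449] edge ang -73.22945879292637 axis -163.22945879292638 16.770541207073634
sides -72.25856049762588 -72.30986331089777 0.1330496845090552
(array([ 0.58622244, -0.03304168,  0.06586118]), np.float64(0.12329563393887878)) (array([ 0.55493487, -0.11804706, -0.16594735]), np.float64(0.02502719875221366))
tip [[0.50035257 0.11199872 0.001     ]] [[0.49797035 0.11089858 0.001     ]]
```

>>> arm_command --rows '[{"delta_rot": [0, 0, 0], "dp": [-25, -20, 5], "grip": 85}, {"delta_rot": [0, 0, 0], "dp": [-46, -38, 5], "grip": 85}, {"delta_rot": [0, 0, 0], "dp": [-46, -38, 5], "grip": 85}, {"delta_rot": [0, 0, 0], "dp": [-46, -38, 5], "grip": 85}, {"delta_rot": [0, 0, 0], "dp": [-46, -38, 5], "grip": 85}, {"delta_rot": [0, 0, 0], "dp": [-46, -38, 5], "grip": 85}, {"delta_rot": [0, 0, 0], "dp": [-46, -38, 5], "grip": 85}, {"delta_rot": [0, 0, 0], "dp": [-46, -38, 5], "grip": 85}]'

```text
time: 1.15
tcp_pos: [0.4336, 0.2545, 0.1602]
eef_rot: [3.141, 0.0, 2.867]
ft_force: [1.0, 0.8, -0.5]
width: 0.994
```

>>> arm_command --rows '[{"delta_rot": [0, 0, 8], "dp": [0, 0, 0], "grip": 85}, {"delta_rot": [0, 0, 9], "dp": [0, 0, 0], "grip": 85}, {"delta_rot": [0, 0, 9], "dp": [0, 0, 0], "grip": 85}, {"delta_rot": [0, 0, 9], "dp": [0, 0, 0], "grip": 85}, {"delta_rot": [0, 0, 9], "dp": [0, 0, 0], "grip": 85}, {"delta_rot": [0, 0, 9], "dp": [0, 0, 0], "grip": 85}, {"delta_rot": [0, 0, 0], "dp": [0, 0, 0], "grip": 85}, {"delta_rot": [0, 0, 0], "dp": [0, 0, 0], "grip": 85}]'

```text
time: 2.15
tcp_pos: [0.4326, 0.2562, 0.1602]
eef_rot: [-3.141, 0.0, 1.945]
ft_force: [-0.0, -0.5, 0.3]
width: 0.997
```

>>> arm_command --rows '[{"delta_rot": [0, 0, 0], "dp": [-9, 3, 15], "grip": 85}, {"delta_rot": [0, 0, 0], "dp": [-10, 3, 20], "grip": 85}, {"delta_rot": [0, 0, 0], "dp": [-10, 3, 20], "grip": 85}, {"delta_rot": [0, 0, 0], "dp": [0, 0, 15], "grip": 70}, {"delta_rot": [0, 0, 0], "dp": [0, 0, 10], "grip": 60}, {"delta_rot": [0, 0, 0], "dp": [0, 0, 0], "grip": 60}, {"delta_rot": [0, 0, 0], "dp": [0, 0, 0], "grip": 60}, {"delta_rot": [0, 0, 0], "dp": [0, 0, 0], "grip": 60}]'

```text
time: 3.15
tcp_pos: [0.452, 0.2329, 0.0809]
eef_rot: [3.14, -0.0, 1.942]
ft_force: [0.2, 0.5, 0.2]
width: 0.701
```

Run:
```python
from h import *
from workcell import telemetry, eyes
c=eyes.calibration("wrist");im=eyes.get_image("wrist");s=telemetry.get_state();print(s['tcp_pos'],s['eef_rot'],s['width'])
cv2.imwrite("pics/w1.png",cv2.cvtColor(im,cv2.COLOR_RGB2BGR))
for k in cv2.findContours(blue(im),0,2)[0]:
    if cv2.contourArea(k)>300:
        r=cv2.minAreaRect(k);print(r,plane(c,cv2.boxPoints(r),.026)[:,:2].round(4).tolist())
```

```text
[0.45199334 0.2327843  0.08081519] [ 3.14052350e+00 -2.75506446e-04  1.94213932e+00] 0.7060837025917615
((312.0, 244.5), (117.0, 28.0), 90.0) [[0.4295, 0.266], [0.4455, 0.2722], [0.4744, 0.2], [0.457, 0.1932]]
((616.5, 80.5), (87.0, 45.0), 90.0) [[0.5547, 0.4043], [0.5785, 0.4139], [0.6051, 0.374], [0.5799, 0.364]]
```

View pics/w1.png

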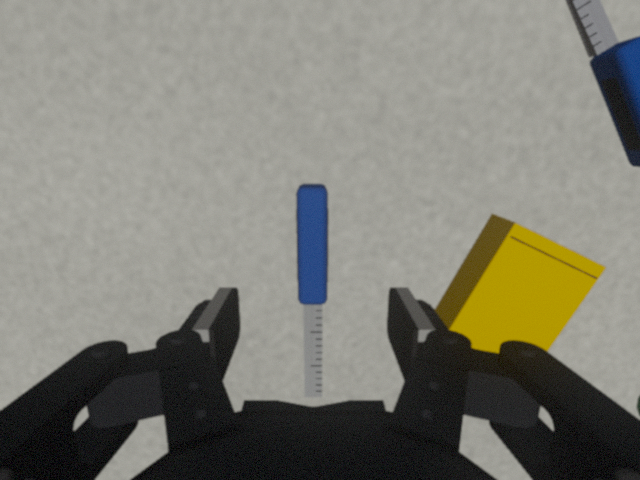

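Wrist view: the handle is centred between the fingers (column 312, jaws' middle at about 313) and runs parallel to the tool's x axis. The carton is clear to the right. I'll go down and grip.

>>> arm_command --rows '[{"delta_rot": [0, 0, 0], "dp": [0, 0, 15], "grip": 60}, {"delta_rot": [0, 0, 0], "dp": [0, 0, 18], "grip": 60}, {"delta_rot": [0, 0, 0], "dp": [0, 0, 18], "grip": 60}, {"delta_rot": [0, 0, 0], "dp": [0, 0, 15], "grip": 55}, {"delta_rot": [0, 0, 0], "dp": [0, 0, 9], "grip": 50}, {"delta_rot": [0, 0, 0], "dp": [0, 0, 3], "grip": 45}, {"delta_rot": [0, 0, 0], "dp": [0, 0, 0], "grip": 40}, {"delta_rot": [0, 0, 0], "dp": [0, 0, 0], "grip": 35}]'

```text
time: 4.2
tcp_pos: [0.4521, 0.2326, 0.0028]
eef_rot: [3.141, -0.0, 1.942]
ft_force: [0.4, -1.3, 0.4]
width: 0.41
```

>>> arm_command --rows '[{"delta_rot": [0, 0, 0], "dp": [0, 0, 0], "grip": 28}, {"delta_rot": [0, 0, 0], "dp": [0, 0, 0], "grip": 24}, {"delta_rot": [0, 0, 0], "dp": [0, 0, 0], "grip": 20}, {"delta_rot": [0, 0, 0], "dp": [0, 0, 0], "grip": 10}, {"delta_rot": [0, 0, 0], "dp": [0, 0, 0], "grip": 5}, {"delta_rot": [0, 0, 0], "dp": [0, 0, 0], "grip": 5}, {"delta_rot": [0, 0, 0], "dp": [0, 0, 0], "grip": 5}, {"delta_rot": [0, 0, 0], "dp": [0, 0, 0], "grip": 5}]'

```text
time: 5.2
tcp_pos: [0.4517, 0.2325, 0.0023]
eef_rot: [3.142, 0.0, 1.942]
ft_force: [0.6, 0.6, -0.6]
width: 0.057
```

Run:
```python
from h import *
from workcell import telemetry, eyes
s=telemetry.get_state();print(s)
for n in("side","wrist"):
    cv2.imwrite(f"pics/{n}2.png",cv2.cvtColor(eyes.get_image(n),cv2.COLOR_RGB2BGR))
i=cv2.imread("pics/side2.png");cv2.imwrite("pics/s2c.png",cv2.resize(i[180:330,180:340],None,fx=4,fy=4,interpolation=2))
```

```text
{'time': 5.2, 'q': array([-0.73290459,  0.62805155,  0.21451077,  2.03388809, -0.26142073,
        0.50509239,  0.04260609]), 'joint_velocities': array([ 1.70891127e-03, -9.54611017e-04, -2.78250734e-04, -1.78899344e-04,
        4.27875339e-05, -8.58510162e-04,  6.41891664e-04]), 'joint_efforts': array([-6.89451535e-04, -5.00168860e+01,  4.56616402e+00, -1.38376030e+01,
        6.91950991e-03,  1.45036687e-03, -3.64207301e-05]), 'tcp_pos': array([0.45168052, 0.23245088, 0.00231097]), 'eef_rot': array([3.14154527e+00, 4.37095524e-06, 1.94182462e+00]), 'ft_force': array([ 0.56011809,  0.58609063, -0.6311151 ]), 'moment': array([ 0.01363189, -0.00656699,  0.02660812]), 'width': 0.056920155878056926}
```

View pics/s2c.png

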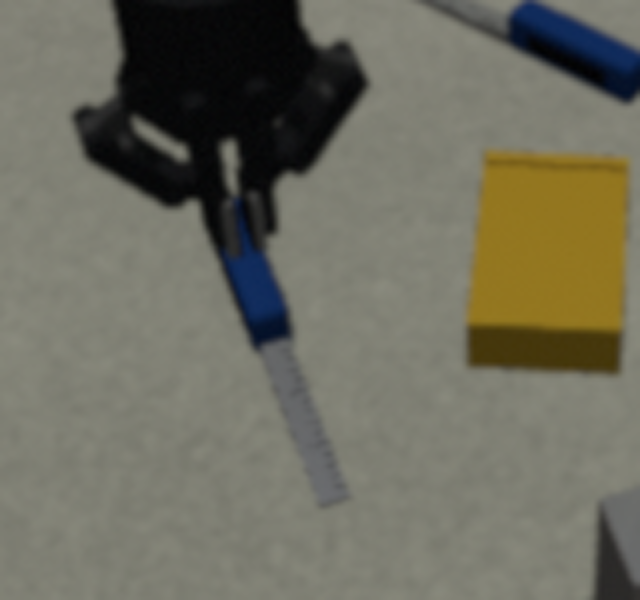

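Run:
```python
import cv2
i=cv2.imread("pics/wrist2.png");cv2.imwrite("pics/w2c.png",cv2.resize(i[150:480,180:460],None,fx=1.8,fy=1.8,interpolation=2))
```

```text
(no output)
```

View pics/w2c.png

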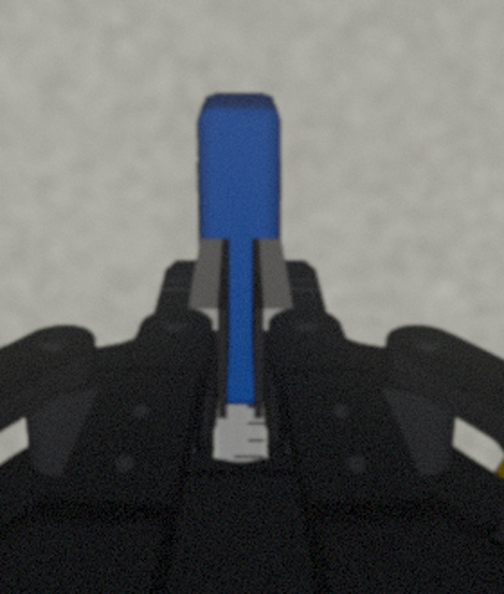

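Run:
```python
from h import *
from workcell import eyes,telemetry
S=eyes.calibration("side");W=eyes.calibration("wrist");print(W['eye'],W['attitude'])
P=[[.4517,.2325,z] for z in(0.0023,.0123,.026,.036,.046)]
print(proj(S,P).round(1).tolist());print(proj(W,P).round(1).tolist())
print(((np.array([[240,240],[228,400]]))/1.8+[180,150]))
for x in (-.011,.011):
  print([proj(W,[np.array([.4517,.2325,z])+x*np.array([-.3655,.9308,0])])[0].round(1).tolist() for z in (0.002,.026,.045)])
T=cv2.imread("pics/side2.png");cv2.imwrite("pics/s2d.png",cv2.resize(T[205:275,205:275],None,fx=8,fy=8,interpolation=2))
```

```text
[0.42819992 0.29297473 0.17501234] [ 2.88090800e+00 -9.54854438e-04  3.71242734e-01]
[[242.3, 251.2], [241.8, 247.7], [241.0, 242.7], [240.5, 239.1], [239.9, 235.4]]
[[312.8, 277.3], [312.8, 284.8], [312.7, 296.6], [312.7, 306.4], [312.7, 317.7]]
[[313.33333333 283.33333333]
 [306.66666667 372.22222222]]
[[312.8, 297.6], [312.8, 319.6], [312.8, 342.0]]
[[312.7, 256.0], [312.7, 272.7], [312.6, 289.9]]
```

View pics/s2d.png

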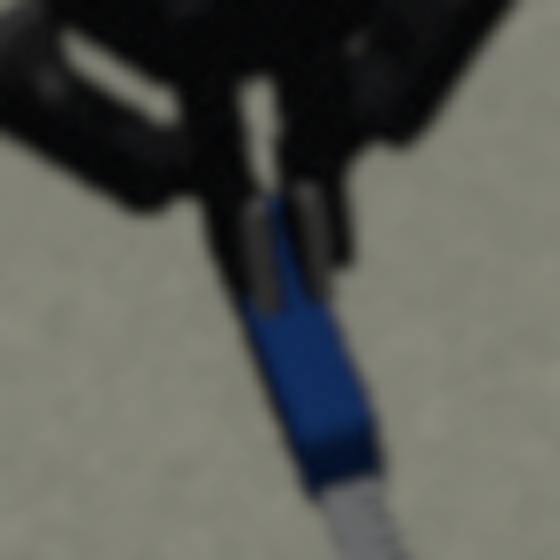

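Run:
```python
from h import *
from workcell import eyes
S=eyes.calibration("side");W=eyes.calibration("wrist")
for z in (.0,.01,.02,.026,.03,.035,.04,.05):
    print(z,proj(S,[[.4557,.2223,z]]).round(1).tolist(),proj(W,[[.4557,.2223,z],[.4477,.2427,z]]).round(1).tolist())
```

```text
0.0 [[244.1, 256.1]] [[312.8, 295.9], [312.7, 254.9]]
0.01 [[243.5, 252.6]] [[312.8, 304.2], [312.7, 261.2]]
0.02 [[243.0, 249.0]] [[312.8, 313.5], [312.7, 268.2]]
0.026 [[242.7, 246.8]] [[312.8, 319.5], [312.7, 272.8]]
0.03 [[242.4, 245.4]] [[312.8, 323.8], [312.7, 276.1]]
0.035 [[242.2, 243.6]] [[312.8, 329.5], [312.7, 280.4]]
0.04 [[241.9, 241.7]] [[312.8, 335.5], [312.7, 285.0]]
0.05 [[241.3, 238.0]] [[312.8, 348.8], [312.7, 295.3]]
```

Both views put the fingertips about 35 mm above the reported TCP, at z≈0.037 (side row ~243, wrist row ~283). The jaws therefore closed above the handle, to 5 mm with no load. The gauge has not moved. I'll reopen, go lower in guarded steps and look again.

>>> arm_command --rows '[{"delta_rot": [0, 0, 0], "dp": [0, 0, 0], "grip": 45}, {"delta_rot": [0, 0, 0], "dp": [0, 0, 0], "grip": 45}, {"delta_rot": [0, 0, 0], "dp": [0, 0, 0], "grip": 45}, {"delta_rot": [0, 0, 0], "dp": [0, 0, 0], "grip": 45}, {"delta_rot": [0, 0, 0], "dp": [0, 0, 4], "grip": 45}, {"delta_rot": [0, 0, 0], "dp": [0, 0, 5], "grip": 45}, {"delta_rot": [0, 0, 0], "dp": [0, 0, 5], "grip": 45}, {"delta_rot": [0, 0, 0], "dp": [0, 0, 4], "grip": 45}]'

```text
time: 6.3
tcp_pos: [0.4515, 0.2323, -0.0162]
eef_rot: [-3.141, 0.0, 1.942]
ft_force: [0.3, 1.0, -0.2]
width: 0.529
```

Run:
```python
from h import *
from workcell import telemetry, eyes
for n in("side","wrist"):
    cv2.imwrite(f"pics/{n}3.png",cv2.cvtColor(eyes.get_image(n),cv2.COLOR_RGB2BGR))
i=cv2.imread("pics/side3.png");j=cv2.imread("pics/wrist3.png")
a=cv2.resize(i[205:275,205:275],(400,400),interpolation=2);b=cv2.resize(j[180:400,205:425],(400,400),interpolation=2)
cv2.imwrite("pics/c3.png",np.hstack([a,b]));s=telemetry.get_state();print(s['tcp_pos'],s['ft_force'],s['width'])
```

```text
[ 0.45130078  0.23219266 -0.01624922] [-0.31579696 -0.42945318 -0.05410082] 0.5260462030795
```

View pics/c3.png

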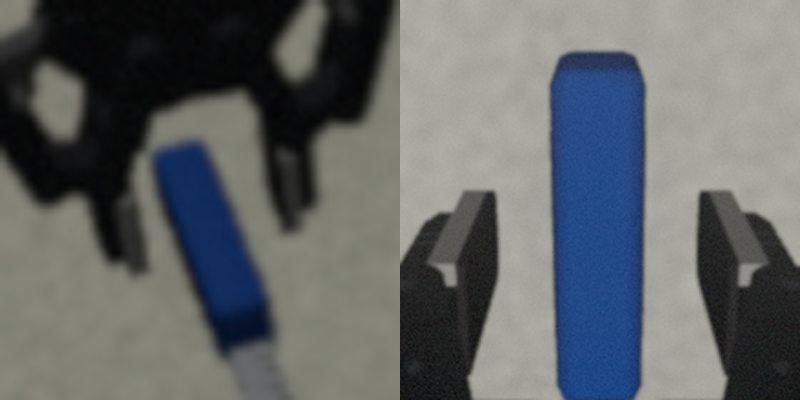

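>>> arm_command --rows '[{"delta_rot": [0, 0, 0], "dp": [0, 0, 4], "grip": 45}, {"delta_rot": [0, 0, 0], "dp": [0, 0, 4], "grip": 40}, {"delta_rot": [0, 0, 0], "dp": [0, 0, 3], "grip": 35}, {"delta_rot": [0, 0, 0], "dp": [0, 0, 1], "grip": 35}, {"delta_rot": [0, 0, 0], "dp": [0, 0, 1], "grip": 35}, {"delta_rot": [0, 0, 0], "dp": [0, 0, 1], "grip": 35}, {"delta_rot": [0, 0, 0], "dp": [0, 0, 0], "grip": 35}, {"delta_rot": [0, 0, 0], "dp": [0, 0, 0], "grip": 35}]'

```text
time: 7.4
tcp_pos: [0.4517, 0.2325, -0.0296]
eef_rot: [3.141, -0.0, 1.942]
ft_force: [-0.9, 0.3, -0.7]
width: 0.41
```

```bash
cat > look.py <<'E'
import sys
from h import *
from workcell import telemetry, eyes
k=sys.argv[1]
for n in("side","wrist"):
    cv2.imwrite(f"pics/{n}{k}.png",cv2.cvtColor(eyes.get_image(n),cv2.COLOR_RGB2BGR))
i=cv2.imread(f"pics/side{k}.png");j=cv2.imread(f"pics/wrist{k}.png")
a=cv2.resize(i[205:275,205:275],(400,400),interpolation=2);b=cv2.resize(j[180:400,205:425],(400,400),interpolation=2)
cv2.imwrite(f"pics/c{k}.png",np.hstack([a,b]));s=telemetry.get_state();print(s['tcp_pos'],s['ft_force'],s['width'])
E
python3 look.py 4
```

```text
[ 0.45173411  0.23245242 -0.02962958] [-0.59343371 -0.08929618 -0.21662598] 0.40819059708767796
```

View pics/c4.png

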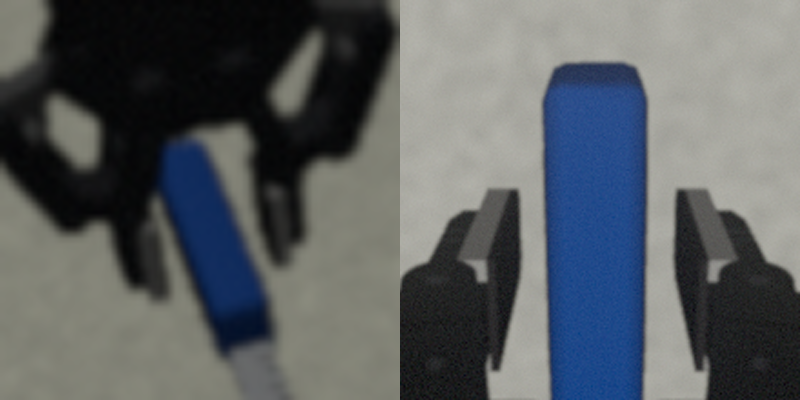

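>>> arm_command --rows '[{"delta_rot": [0, 0, 0], "dp": [0, 0, 0], "grip": 28}, {"delta_rot": [0, 0, 0], "dp": [0, 0, 0], "grip": 22}, {"delta_rot": [0, 0, 0], "dp": [0, 0, 0], "grip": 16}, {"delta_rot": [0, 0, 0], "dp": [0, 0, 0], "grip": 10}, {"delta_rot": [0, 0, 0], "dp": [0, 0, 0], "grip": 5}, {"delta_rot": [0, 0, 0], "dp": [0, 0, 0], "grip": 5}, {"delta_rot": [0, 0, 0], "dp": [0, 0, 0], "grip": 5}, {"delta_rot": [0, 0, 0], "dp": [0, 0, 0], "grip": 5}]'

```text
time: 8.5
tcp_pos: [0.4518, 0.2325, -0.0295]
eef_rot: [3.141, -0.0, 1.942]
ft_force: [-2.0, -0.0, 4.9]
width: 0.218
```

```bash
python3 look.py 5
```

```text
[ 0.4518084   0.2324684  -0.02949194] [-0.92491059 -0.71187275  5.91774264] 0.21945689551136358
```

View pics/c5.png

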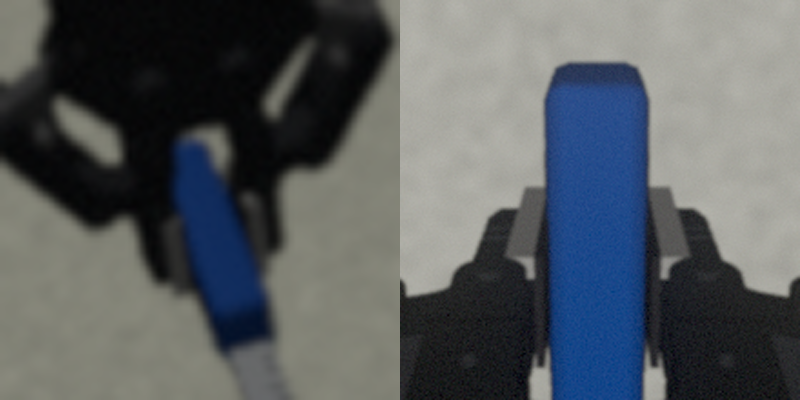

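Held: opening stopped at about 18.7 mm, with pads on both sides of the handle in both views. I'll lift, travel to in front of the mouth and turn to the punch axis.

>>> arm_command --rows '[{"delta_rot": [0, 0, 0], "dp": [0, 0, -12], "grip": 5}, {"delta_rot": [0, 0, 0], "dp": [0, 0, -26], "grip": 5}, {"delta_rot": [0, 0, 0], "dp": [0, 0, -28], "grip": 5}, {"delta_rot": [0, 0, 0], "dp": [-15, 4, 0], "grip": 5}, {"delta_rot": [0, 0, 0], "dp": [-37, 9, 0], "grip": 5}, {"delta_rot": [0, 0, 0], "dp": [-42, 11, 0], "grip": 5}, {"delta_rot": [0, 0, 0], "dp": [-40, 10, 0], "grip": 5}, {"delta_rot": [0, 0, 0], "dp": [-19, 5, 0], "grip": 5}]'

```text
time: 9.6
tcp_pos: [0.5444, 0.1003, 0.0357]
eef_rot: [-3.141, 0.001, 1.938]
ft_force: [0.5, -0.1, -0.5]
width: 0.226
```

>>> arm_command --rows '[{"delta_rot": [0, 0, 1.2], "dp": [0, 0, 0], "grip": 5}, {"delta_rot": [0, 0, 1.5], "dp": [0, 0, 0], "grip": 5}, {"delta_rot": [0, 0, 1], "dp": [0, 0, 0], "grip": 5}, {"delta_rot": [0, 0, 0], "dp": [0, 0, 0], "grip": 5}, {"delta_rot": [0, 0, 0], "dp": [0, 0, 0], "grip": 5}, {"delta_rot": [0, 0, 0], "dp": [0, 0, 0], "grip": 5}, {"delta_rot": [0, 0, 0], "dp": [0, 0, 0], "grip": 5}, {"delta_rot": [0, 0, 0], "dp": [0, 0, 0], "grip": 5}]'

```text
time: 10.6
tcp_pos: [0.5435, 0.1039, 0.0363]
eef_rot: [3.142, -0.0, 1.877]
ft_force: [0.0, 0.2, -2.0]
width: 0.22
```

Run:
```python
from h import *
from workcell import telemetry, eyes
for n in("side","top"):
    cv2.imwrite(f"pics/{n}6.png",cv2.cvtColor(eyes.get_image(n),cv2.COLOR_RGB2BGR))
i=cv2.imread("pics/top6.png");cv2.imwrite("pics/t6c.png",cv2.resize(i[180:310,340:500],None,fx=5,fy=4.6,interpolation=2) if 0 else cv2.resize(i[185:305,345:505],None,fx=5,fy=5,interpolation=2))
j=cv2.imread("pics/side6.png");cv2.imwrite("pics/s6c.png",cv2.resize(j[270:480,200:400],None,fx=2.8,fy=2.8,interpolation=2))
s=telemetry.get_state();print(s['tcp_pos'],s['eef_rot'],s['ft_force'],s['width'],s['moment'])
```

```text
[0.54349761 0.10391708 0.0363026 ] [3.14156454e+00 2.34951291e-05 1.87717630e+00] [ 0.49529329 -0.21108494 -1.37110838] 0.21994312213932976 [ 0.00154874 -0.00789098  0.06326832]
```

View pics/t6c.png

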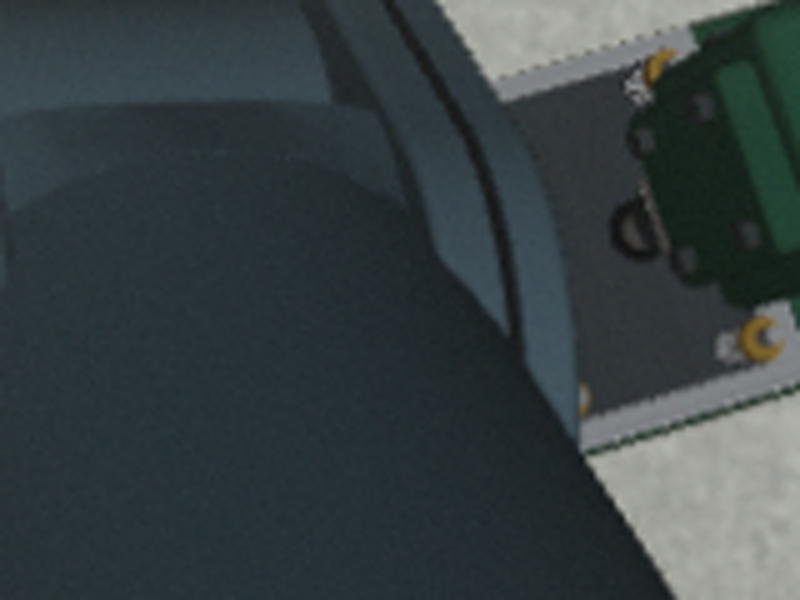

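View pics/s6c.png

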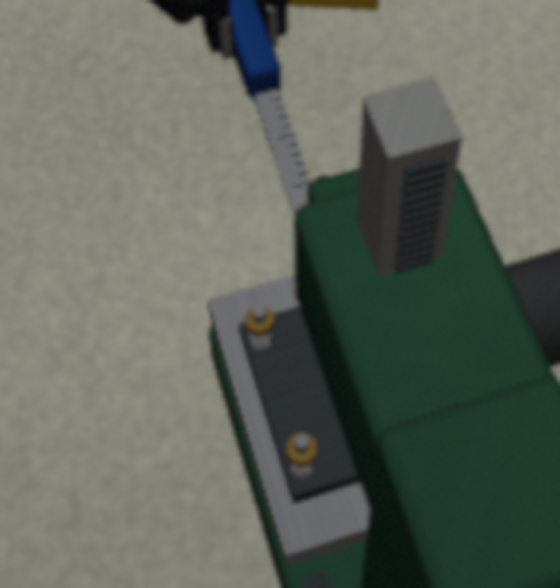

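The top view is blocked by the arm. The side view shows the blade heading for the bed, with its tip at about (306,343) beside the head. I'll compare its pixels with the predicted gauge pose.

Run:
```python
from h import *
from workcell import telemetry, eyes
s=telemetry.get_state();p=s['tcp_pos'];y=s['eef_rot'][2]+np.pi
ex=np.array([np.cos(y),np.sin(y),0]);ey=np.array([-ex[1],ex[0],0]);ez=np.array([0,0,1]);o=p+[0,0,.0295];print(np.degrees(y),o)
G=lambda x,yy,z:o+x*ex+yy*ey+z*ez
S=eyes.calibration("side");W=eyes.calibration("wrist")
j=cv2.imread("pics/side6.png");j=cv2.resize(j[250:370,220:340],None,fx=5,fy=5,interpolation=2)
P=[G(x,w*7,t) for x,t in((40,7.5),(130,1.5)) for w in(-1e-3,1e-3) for x,t in((x*1e-3,t*1e-3),)] if 0 else [G(a/1e3,b/1e3,c/1e3) for a,b,c in((40,7,7.5),(40,-7,7.5),(130,-7,1.5),(130,7,1.5),(40,10,26),(40,-10,26),(-40,10,26),(40,-10,0),(40,10,0))]
q=(proj(S,P)-[220,250]+.5)*5-.5;print(q.round())
for a in q: cv2.circle(j,tuple(int(v) for v in a),3,(0,0,255),1)
cv2.imwrite("pics/ov6.png",j)
cv2.imwrite("pics/w6.png",cv2.cvtColor(eyes.get_image("wrist"),cv2.COLOR_RGB2BGR))
```

```text
287.554279109525 [0.54349761 0.10391708 0.0658026 ]
[[396. 255.]
 [353. 267.]
 [439. 522.]
 [485. 509.]
 [404. 218.]
 [341. 234.]
 [334.  29.]
 [344. 283.]
 [405. 267.]]
```

View pics/ov6.png

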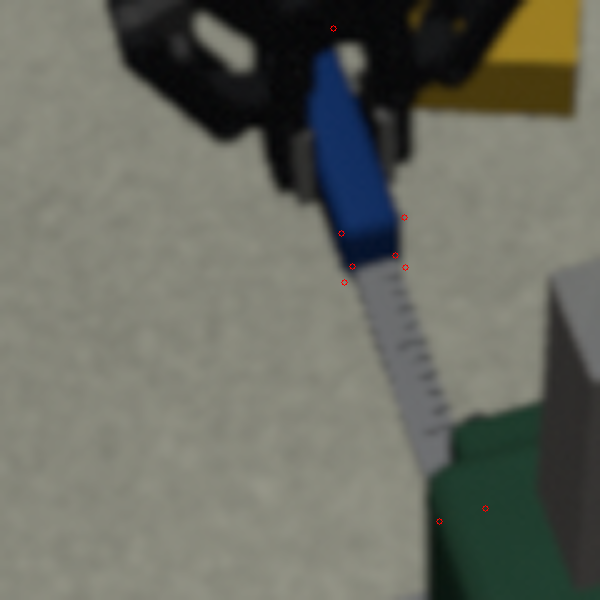

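View pics/w6.png

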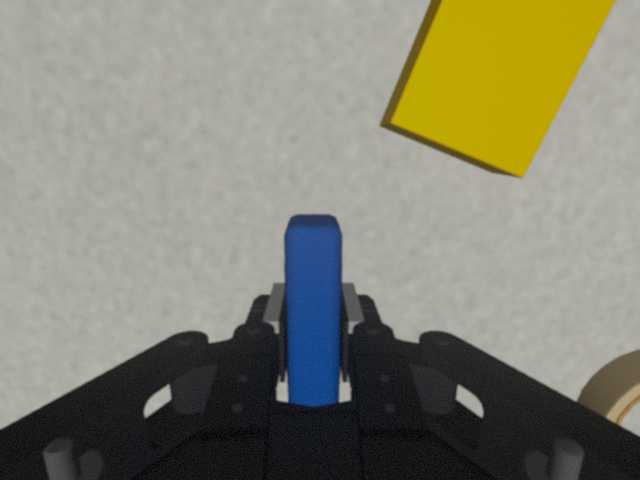

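>>> arm_command --rows '[{"delta_rot": [0, 0, 0], "dp": [-8, 0.4, 0], "grip": 5}, {"delta_rot": [0, 0, 0], "dp": [-10, 0.4, 0], "grip": 5}, {"delta_rot": [0, 0, 0], "dp": [-7, 0, 0], "grip": 5}, {"delta_rot": [0, 0, 0], "dp": [0, 0, 3], "grip": 5}, {"delta_rot": [0, 0, 0], "dp": [0, 0, 3], "grip": 5}, {"delta_rot": [0, 0, 0], "dp": [0, 0, 1.5], "grip": 5}, {"delta_rot": [0, 0, 0], "dp": [0, 0, 0], "grip": 5}, {"delta_rot": [0, 0, 0], "dp": [0, 0, 0], "grip": 5}]'

```text
time: 11.75
tcp_pos: [0.5518, 0.0806, 0.0289]
eef_rot: [3.141, -0.0, 1.878]
ft_force: [0.4, 1.1, -1.4]
width: 0.226
```

```bash
cat > st.py <<'E'
from workcell import telemetry
import numpy as np
s=telemetry.get_state();p=s['tcp_pos'];a=np.array([.3015,-.9534]);b=np.array([.9534,.3015]);f=s['ft_force']
print("t",s['time'],"along",p[:2]@a,"lat",p[:2]@b,"z",p[2],"rot",np.degrees(s['eef_rot']),"F along",f[:2]@a,"lat",f[:2]@b,"z",f[2],"M",s['moment'],s['width']*85.4)
E
python3 st.py
python3 - <<'E'
from h import *
from workcell import eyes
j=cv2.cvtColor(eyes.get_image("side"),cv2.COLOR_RGB2BGR);cv2.imwrite("pics/side7.png",j);cv2.imwrite("pics/s7c.png",cv2.resize(j[260:460,220:380],None,fx=3,fy=3,interpolation=2))
E
```

```text
t 11.75 along 0.08958143199491593 lat 0.5504050835806025 z 0.02885605849343667 rot [ 1.79991598e+02 -5.64744695e-04  1.07573986e+02] F along -0.9547818318568745 lat 0.7132608051181041 z -1.3987162629982033 M [0.02096181 0.0181643  0.02311616] 19.268630611151945
```

View pics/s7c.png

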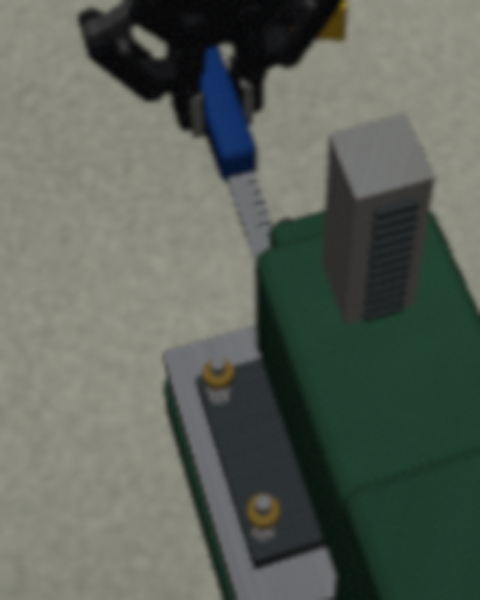

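>>> arm_command --rows '[{"delta_rot": [0, 0, 0], "dp": [0, 0, 0.4], "grip": 5}, {"delta_rot": [0, 0, 0], "dp": [0, 0, 0.4], "grip": 5}, {"delta_rot": [0, 0, 0], "dp": [0, 0, 0.4], "grip": 5}, {"delta_rot": [0, 0, 0], "dp": [0, 0, 0.4], "grip": 5}, {"delta_rot": [0, 0, 0], "dp": [0, 0, 0.4], "grip": 5}, {"delta_rot": [0, 0, 0], "dp": [0, 0, 0], "grip": 5}, {"delta_rot": [0, 0, 0], "dp": [0, 0, 0], "grip": 5}, {"delta_rot": [0, 0, 0], "dp": [0, 0, 0], "grip": 5}]'

```text
time: 12.8
tcp_pos: [0.5518, 0.0804, 0.0268]
eef_rot: [3.142, 0.0, 1.877]
ft_force: [-0.4, -0.5, -1.0]
width: 0.22
```

```bash
python3 st.py
```

```text
t 12.8 along 0.08974399687102436 lat 0.5503240000722899 z 0.026818248300884508 rot [1.79997576e+02 7.08594259e-04 1.07553817e+02] F along 0.3574814090843562 lat -0.5773391017404179 z -1.0060982304692745 M [ 0.04179462 -0.00266159  0.02075335] 18.781865820540624
```

>>> arm_command --rows '[{"delta_rot": [0, 0, 0], "dp": [0, 0, 0.3], "grip": 5}, {"delta_rot": [0, 0, 0], "dp": [0, 0, 0.3], "grip": 5}, {"delta_rot": [0, 0, 0], "dp": [0, 0, 0], "grip": 5}, {"delta_rot": [0, 0, 0], "dp": [0, 0, 0], "grip": 5}, {"delta_rot": [0, 0, 0], "dp": [0, 0, 0], "grip": 5}, {"delta_rot": [0, 0, 0], "dp": [0, 0, 0], "grip": 5}, {"delta_rot": [0, 0, 0], "dp": [0, 0, 0], "grip": 5}, {"delta_rot": [0, 0, 0], "dp": [0, 0, 0], "grip": 5}]'

```text
time: 13.8
tcp_pos: [0.5518, 0.0804, 0.0262]
eef_rot: [3.142, -0.0, 1.877]
ft_force: [-0.6, 0.2, 0.8]
width: 0.221
```

```bash
python3 st.py
```

```text
t 13.8 along 0.0896756417124447 lat 0.5503357602978466 z 0.02622510599662517 rot [ 1.79997424e+02 -1.84825977e-03  1.07563894e+02] F along -0.3274770412277176 lat -0.5068939426995781 z 0.8443230982041454 M [-0.07249494  0.04304331 -0.01705259] 18.869011532665848
```

Contact with the bed: Fz changed from about −1.3 to +0.8 N at TCP z 0.0262. Now I slide in along tool −x, first up to just under the mouth.

>>> arm_command --rows '[{"delta_rot": [0, 0, 0], "dp": [-3, 0, 0], "grip": 5}, {"delta_rot": [0, 0, 0], "dp": [-4, 0, 0], "grip": 5}, {"delta_rot": [0, 0, 0], "dp": [-4, 0, 0], "grip": 5}, {"delta_rot": [0, 0, 0], "dp": [-4, 0, 0], "grip": 5}, {"delta_rot": [0, 0, 0], "dp": [-4, 0, 0], "grip": 5}, {"delta_rot": [0, 0, 0], "dp": [-3, 0, 0], "grip": 5}, {"delta_rot": [0, 0, 0], "dp": [0, 0, 0], "grip": 5}, {"delta_rot": [0, 0, 0], "dp": [0, 0, 0], "grip": 5}]'

```text
time: 14.8
tcp_pos: [0.5586, 0.0588, 0.0262]
eef_rot: [3.141, 0.001, 1.877]
ft_force: [1.0, -1.3, 0.9]
width: 0.226
```

```bash
python3 st.py
```

```text
t 14.8 along 0.11238718336819731 lat 0.5503263078048077 z 0.02623881961082035 rot [1.79987363e+02 4.39762800e-02 1.07535326e+02] F along 1.5156788808901263 lat 0.5320686243350484 z 0.8667499913130096 M [-0.32030825 -0.08042301  0.03286496] 19.33280899200855
```

>>> arm_command --rows '[{"delta_rot": [0, 0, 0], "dp": [-2, 0, 0], "grip": 5}, {"delta_rot": [0, 0, 0], "dp": [-2, 0, 0], "grip": 5}, {"delta_rot": [0, 0, 0], "dp": [-2, 0, 0], "grip": 5}, {"delta_rot": [0, 0, 0], "dp": [-2, 0, 0], "grip": 5}, {"delta_rot": [0, 0, 0], "dp": [-2, 0, 0], "grip": 5}, {"delta_rot": [0, 0, 0], "dp": [-2, 0, 0], "grip": 5}, {"delta_rot": [0, 0, 0], "dp": [0, 0, 0], "grip": 5}, {"delta_rot": [0, 0, 0], "dp": [0, 0, 0], "grip": 5}]'

```text
time: 15.8
tcp_pos: [0.5622, 0.0475, 0.0262]
eef_rot: [3.141, 0.001, 1.877]
ft_force: [0.9, 0.2, 1.5]
width: 0.221
```

```bash
python3 st.py
python3 - <<'E'
from h import *
from workcell import eyes
import subprocess
j=cv2.cvtColor(eyes.get_image("side"),cv2.COLOR_RGB2BGR);cv2.imwrite("pics/side8.png",j);cv2.imwrite("pics/s8c.png",cv2.resize(j[260:400,220:360],None,fx=4,fy=4,interpolation=2))
E
python3 st.py
```

```text
t 15.8 along 0.12419674811486436 lat 0.5503415806670703 z 0.026229152572673137 rot [1.79989049e+02 3.25518499e-02 1.07545749e+02] F along 0.08224814383781269 lat 0.8695362577049041 z 1.5162576230327636 M [-0.10464961 -0.10805819  0.0107489 ] 18.904141118016984
t 15.85 along 0.12419226230286595 lat 0.5503113633175863 z 0.026216116938755002 rot [1.79990756e+02 3.16155406e-02 1.07541104e+02] F along 0.4098965691176419 lat 0.7148846575007718 z 0.2826703622085436 M [-0.22371424 -0.0917597   0.02924329] 18.992649223175786
```

View pics/s8c.png

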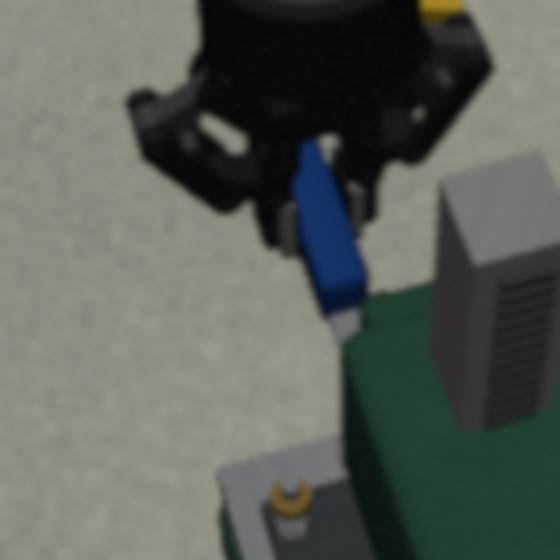

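>>> arm_command --rows '[{"delta_rot": [0, 0, 0], "dp": [-2, 0, 0], "grip": 5}, {"delta_rot": [0, 0, 0], "dp": [-2, 0, 0], "grip": 5}, {"delta_rot": [0, 0, 0], "dp": [-2, 0, 0], "grip": 5}, {"delta_rot": [0, 0, 0], "dp": [-1, 0, 0], "grip": 5}, {"delta_rot": [0, 0, 0], "dp": [-1, 0, 0], "grip": 5}, {"delta_rot": [0, 0, 0], "dp": [-1, 0, 0], "grip": 5}, {"delta_rot": [0, 0, 0], "dp": [-1, 0, 0], "grip": 5}, {"delta_rot": [0, 0, 0], "dp": [0, 0, 0], "grip": 5}]'

```text
time: 16.85
tcp_pos: [0.5651, 0.0383, 0.0262]
eef_rot: [3.141, 0.0, 1.877]
ft_force: [-0.2, 1.2, 2.9]
width: 0.222
```

```bash
python3 st.py
```

```text
t 16.85 along 0.1339090259388677 lat 0.5503508362355626 z 0.026221429508216966 rot [1.79992325e+02 1.08093558e-02 1.07551355e+02] F along -1.2389777148072054 lat 0.13649698946027844 z 2.903791661315519 M [0.17830749 0.07853681 0.00567113] 18.95758164213316
```

>>> arm_command --rows '[{"delta_rot": [0, 0, 0], "dp": [-1, 0, 0], "grip": 5}, {"delta_rot": [0, 0, 0], "dp": [-1, 0, 0], "grip": 5}, {"delta_rot": [0, 0, 0], "dp": [-1, 0, 0], "grip": 5}, {"delta_rot": [0, 0, 0], "dp": [-1, 0, 0], "grip": 5}, {"delta_rot": [0, 0, 0], "dp": [-1, 0, 0], "grip": 5}, {"delta_rot": [0, 0, 0], "dp": [0, 0, 0], "grip": 5}, {"delta_rot": [0, 0, 0], "dp": [0, 0, 0], "grip": 5}, {"delta_rot": [0, 0, 0], "dp": [0, 0, 0], "grip": 5}]'

```text
time: 17.85
tcp_pos: [0.5667, 0.0335, 0.0262]
eef_rot: [3.141, 0.0, 1.877]
ft_force: [-0.4, 1.6, 2.3]
width: 0.223
```

```bash
python3 st.py
```

```text
t 17.85 along 0.13895792684637753 lat 0.5503858831288054 z 0.026244073494604905 rot [1.79988479e+02 1.83382414e-02 1.07551783e+02] F along -1.649993158433308 lat 0.06715184971140882 z 2.2716920234835047 M [ 0.10469579 -0.05888765  0.04238858] 19.05752793887627
```

>>> arm_command --rows '[{"delta_rot": [0, 0, 0], "dp": [-1, 0, 0], "grip": 5}, {"delta_rot": [0, 0, 0], "dp": [-1, 0, 0], "grip": 5}, {"delta_rot": [0, 0, 0], "dp": [-1, 0, 0], "grip": 5}, {"delta_rot": [0, 0, 0], "dp": [-1, 0, 0], "grip": 5}, {"delta_rot": [0, 0, 0], "dp": [-1, 0, 0], "grip": 5}, {"delta_rot": [0, 0, 0], "dp": [-1, 0, 0], "grip": 5}, {"delta_rot": [0, 0, 0], "dp": [0, 0, 0], "grip": 5}, {"delta_rot": [0, 0, 0], "dp": [0, 0, 0], "grip": 5}]'

```text
time: 18.85
tcp_pos: [0.5679, 0.0297, 0.0263]
eef_rot: [-3.141, -0.002, 1.878]
ft_force: [-3.6, 6.4, 6.2]
width: 0.218
```

```bash
python3 st.py
```

```text
t 18.85 along 0.14288575712811885 lat 0.5504398950712651 z 0.026260550338717846 rot [-1.79983002e+02 -1.19847991e-01  1.07624897e+02] F along -7.2204571089428065 lat -1.484082383847416 z 6.159126896887199 M [ 1.12305728  0.475298   -0.07761408] 18.61260946891482
```

Drag rose sharply from 1.7 to 7.2 N over the last few millimetres, so the blade has met the plate. The downward load is a bit high, so I'll relieve it slightly and re-read.

>>> arm_command --rows '[{"delta_rot": [0, 0, 0], "dp": [0, 0, -0.2], "grip": 5}, {"delta_rot": [0, 0, 0], "dp": [0, 0, -0.2], "grip": 5}, {"delta_rot": [0, 0, 0], "dp": [0, 0, 0], "grip": 5}, {"delta_rot": [0, 0, 0], "dp": [0, 0, 0], "grip": 5}, {"delta_rot": [0, 0, 0], "dp": [0, 0, 0], "grip": 5}, {"delta_rot": [0, 0, 0], "dp": [0, 0, 0], "grip": 5}, {"delta_rot": [0, 0, 0], "dp": [0, 0, 0], "grip": 5}, {"delta_rot": [0, 0, 0], "dp": [0, 0, 0], "grip": 5}]'

```text
time: 19.85
tcp_pos: [0.568, 0.0293, 0.0264]
eef_rot: [-3.141, -0.002, 1.878]
ft_force: [-1.6, 6.2, 2.6]
width: 0.221
```

```bash
python3 st.py
python3 - <<'E'
from h import *
from workcell import eyes
j=cv2.cvtColor(eyes.get_image("side"),cv2.COLOR_RGB2BGR);cv2.imwrite("pics/side9.png",j);a=cv2.resize(j[270:370,260:360],(500,500),interpolation=2)
w=cv2.cvtColor(eyes.get_image("wrist"),cv2.COLOR_RGB2BGR);b=cv2.resize(w[180:440,240:395],(298,500),interpolation=2)
cv2.imwrite("pics/c9.png",np.hstack([a,b]))
E
python3 st.py
```

```text
t 19.85 along 0.14329035306385016 lat 0.5503686474972764 z 0.026430882534003837 rot [-1.79980817e+02 -8.85390939e-02  1.07619252e+02] F along -6.425328312588986 lat 0.40090350157211374 z 2.5725238802434243 M [1.06687592 0.28087395 0.01234326] 18.896077852740447
t 19.95 along 0.14330323589913838 lat 0.5503768808426299 z 0.026443473396049223 rot [-1.79981096e+02 -8.86888634e-02  1.07615623e+02] F along -5.723745551468227 lat -0.13505001320007118 z 3.10545996151019 M [1.10013963 0.24864913 0.01309483] 19.246994984963177
```

View pics/c9.png

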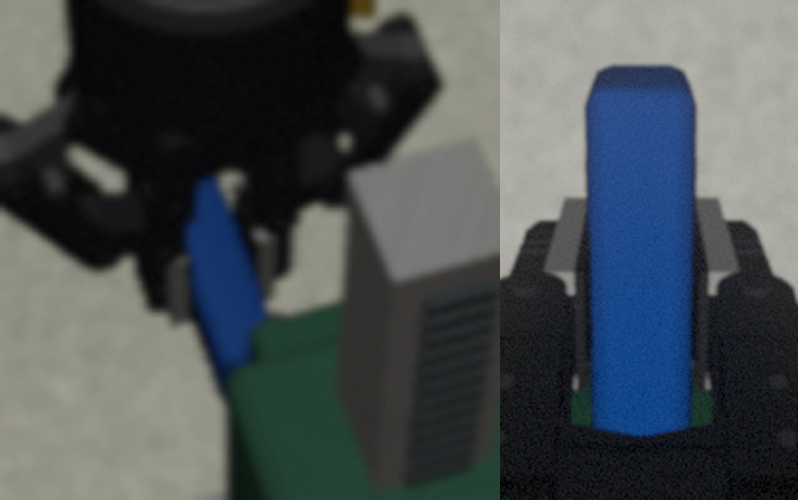

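>>> arm_command --rows '[{"delta_rot": [0, 0, 0], "dp": [-0.4, 0, 0], "grip": 5}, {"delta_rot": [0, 0, 0], "dp": [-0.4, 0, 0], "grip": 5}, {"delta_rot": [0, 0, 0], "dp": [0, 0, 0], "grip": 5}, {"delta_rot": [0, 0, 0], "dp": [0, 0, 0], "grip": 5}, {"delta_rot": [0, 0, 0], "dp": [0, 0, 0], "grip": 5}, {"delta_rot": [0, 0, 0], "dp": [0, 0, 0], "grip": 5}, {"delta_rot": [0, 0, 0], "dp": [0, 0, 0], "grip": 5}, {"delta_rot": [0, 0, 0], "dp": [0, 0, 0], "grip": 5}]'

```text
time: 20.95
tcp_pos: [0.5681, 0.029, 0.0265]
eef_rot: [-3.141, -0.002, 1.878]
ft_force: [-2.3, 5.8, 3.7]
width: 0.219
```

```bash
python3 st.py
python3 - <<'E'
from h import *
from workcell import eyes,telemetry
a=np.array([.3015,-.9534])
for n in("side","top","wrist","side","side"):
    im=eyes.get_image(n);f=telemetry.get_state()['ft_force'];print(f[:2]@a,f[2])
    cv2.imwrite(f"pics/{n}10.png",cv2.cvtColor(im,cv2.COLOR_RGB2BGR))
E
python3 st.py
```

```text
t 20.95 along 0.1436443909513494 lat 0.5503683274368886 z 0.0264507822527191 rot [-1.79973657e+02 -1.18433457e-01  1.07629368e+02] F along -6.251166725468099 lat -0.3855331753234222 z 3.744616356784747 M [1.2062589  0.39963504 0.00835113] 18.73892289323336
-5.787065379176667 4.342121158611048
-6.95644672435445 4.477777965817512
-6.927551665851085 4.0576817474898
-7.145706735916869 3.78094232363796
-6.718514576927378 4.483584259633283
t 21.2 along 0.14365259014548232 lat 0.5503313340159269 z 0.026435693453154406 rot [-1.79969433e+02 -1.19734429e-01  1.07627081e+02] F along -6.718514576927378 lat 0.3285794114065006 z 4.483584259633283 M [1.22224258 0.35269481 0.03434824] 19.026306706918078
```

View pics/side10.png

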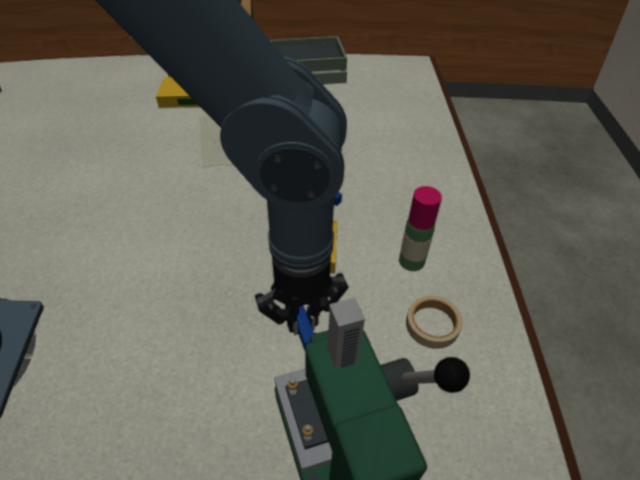

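View pics/top10.png

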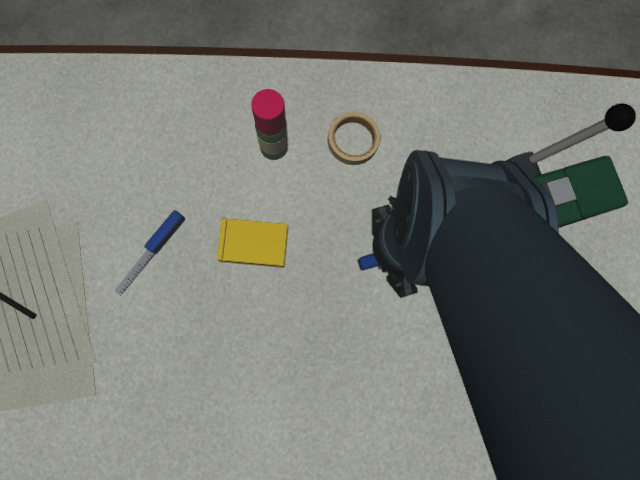

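Stable: drag is about 6.7 N over several readings, pose unchanged, and carton, bottle and tape are at their starting pixels. Handing in.

```bash
python3 -c "
from workcell import robot
print(robot.job_done())"; python3 st.py
```

```text
the job is handed in; nothing more can be done
None
the job is handed in; nothing more can be done
```

The gauge is in under the middle of the stripper plate, held still by its blue handle, and I handed the job in at about 21 s of the 48 s allowed.

**What I did**
- I chose the gauge nearest the base: 0.51 m away, against 0.72 m for the lookalike.
- I gripped it across the handle, set the blade lightly on the bed, and slid it straight in until the drag rose sharply.

**Last checks**
- **Drag:** last readings were 5.8 to 7.1 N, about 6.7 N, inside the 5–12 N band.
- **Flatness:** the tool was within about 0.1° of level. The underside worked out at 0.056 m, the bed's height.
- **Alignment:** the tool was within about 0.1° of the measured punch axis. Sideways it was on the measured centre line, which I know to about 1 mm.
- **Depth:** the tip is about 38–39 mm past the plate's edge, which puts the gap at roughly 4.1 mm. My mouth position is only good to about 2 mm.
- **Grip:** the handle had not slipped between the fingers when I compared views just before the final 0.4 mm push.
- **Other things:** the carton, bottle and tape roll are where they started.

**What disagreed or could not be checked**
- **First grasp missed:** the fingertips really sit about 35 mm behind the reported tool point, so the jaws closed above the handle. Nothing moved, and going lower fixed it.
- **Side and top cameras:** they differed by up to about 4 mm along the punch's length, so I found the depth by feel.
- **Blade tip:** neither camera could see it once it was under the plate, so its final position there comes from the arm's pose and the forces.
- **Downward load:** some remains on the gauge, about 4–5 N.

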